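Underside check: seat the camera puck, hold the carrier level above it

TASK

Slide the round camera puck along the table, without lifting it, until it sits fully home against both flanks of the V-shaped locator. Then lift the connector carrier off its rest by its black bar and hold it steady and level, centred over the puck, with about 80 mm of air between the puck's top and the carrier's underside, for the underside picture. Keep the three connectors in the carrier and leave the pin gauge, marker and tweezers alone; finish while still holding the carrier there.

Things in the scene. Friction and masses are not known exactly. Their poses are not given: they have to be found in the camera images.
- puck_mid (a point): Centre, half-way up (20 mm above its underside), of the loose round camera puck: grey upright cylinder, 90 mm diameter, 40 mm high, about 0.35 kg, black lens in a white ring on top. It stands on the table, 100 to 145 mm out from its seat on the open side of the V, and slides with about 1.5 to 3 N.
- locator: Aluminium V-locator fixed to the table: two upright flanks 30 mm high, 10 mm thick, 78 mm long, at 90 degrees, open on the puck's side. Origin: on the table where the puck's middle stands when it touches both flanks. Its x axis points from there into the V's corner (64 mm away); the flanks run back from the corner at 45 degrees to each side, ending 15 mm short of the origin in x, 50 mm to the side.
- rest: Fixed rest bearing the carrier at the start: dark base plate 118 x 156 mm, two white rails with tops 35 mm above the table, and four dark corner lugs just outside the carrier's 150 mm sides, 7 mm higher than the rails. Origin on the table below its middle. The carrier lifts straight up out of it.
- carrier: Loose aluminium connector carrier, 110 (its x) x 150 (its y) mm, about 0.4 kg, standing on the rest: slotted floor with a 17 mm high rim and six open pockets, and a lifting bar above it. Origin at the centre of its underside, z up.
- carrier_grip (a point): Centre of the carrier's black lifting bar, where to grip: 64 mm above the carrier's underside, over its centre, 99 mm above the table at the start. The bar is 16 mm wide (carrier x), 20 mm high, 135 mm long (carrier y), between two end plates 16 mm wide whose tops are 73 mm above the underside. 37 mm are free below the bar. Axes as the carrier.
- part_a: Black connector, 18 x 26 x 14 mm, lying loose in one pocket of the carrier; not to be handled. Origin at the centre of its underside.
- part_b: White connector, 17 x 24 x 13 mm, lying loose in one pocket of the carrier; not to be handled. Origin at the centre of its underside.
- part_c: Dark grey connector, 18 x 27 x 14 mm, lying loose in one pocket of the carrier; not to be handled. Origin at the centre of its underside.
- gauge: Bystander: pin gauge, a thin grey handle with a pin at each end, 101 mm long, 11 mm thick, lying loose on the table. Origin at its centre, underside.
- pen: Bystander: marker pen, 128 mm long, 16 mm thick, lying loose on the table. Origin at its centre, underside.
- tweezers: Bystander: tweezers, 124 mm long, 16 mm wide, 10 mm high, lying loose on the table. Origin at their centre, underside.
Not all that is in view belongs to the job. Leave any blue or green look-alike of the part that bears puck_mid alone.

How it is judged:
By the outcome, as a careful person would: the job done as asked, in the order asked, and still so for the second after the job is handed in, while the arm keeps its last pose, push and grip.
It also fails if it takes over 61 s, if anything falls off the work surface, if the arm or the gripper's body presses on something with over 40 N, if the wrist force passes 120 N, or if a joint passes its speed limit or range.

ROBOT

A 7-joint arm with a two-finger parallel gripper is mounted at the origin on a cart in front of the work surface, level with it; the furniture and walls round the work are solid. World frame = base frame: x ahead of the robot, y to its left, z up, the work surface at z = 0. Lengths are in m, angles in rad, forces in N, time in s.
With the tool pointing down it reaches from about 0.425 to 0.925 m from the base axis. Payload 6.8 kg.
Tool frame: the origin (TCP) lies at the very end of the fingers, on their centre line; the grasp point (between the pads) lies 19 mm behind it (grip_depth is the distance from the TCP to the grasp point, in m); y points along the fingers, x is the direction in which the jaws open and shut, and the axes are right-handed (so a half turn about y gives the same grasp; the last joint's range is limited). The gripper opens to 85 mm and grips with 20 to 120 N. Pads are 22 mm wide; open, the fingers measure 114 mm over their backs; the gripper's body (76 mm by 85 mm) begins 54 mm behind the grasp point. The pads swing forward as they close: fully open they stand 13 mm farther back than shut.
Start: joints at [-1.273, 0.477, 0.022, 1.555, -0.011, 1.109, -0.083], TCP at [0.266, 0.62, 0.231] pointing down, gripper open.
Joint ranges: [-2.96, 2.96], [-0.34, 2.1], [-1.41, 1.46], [0.24, 2.44], [-1.37, 4.51], [0.17, 1.92], [-2.96, 2.96]. Speed limits (rad/s): [2.39, 2.39, 3.14, 3.14, 3.14, 3.14, 3.14].

INTERFACE

Orientations are given as a unit quaternion [x, y, z, w].
In Python, from workcell import * gives the robot as it stands.
- The arm moves only by the tool carry_out, never from a script. Its argument "rows" is a list of rows, each a list of 3 entries, a list of its own where there are three numbers: the shift along the world's x, y, z normalised to -1 to 1, where 1 is 2.5 cm, then the turn, a rotation vector about the world's x, y, z normalised to -1 to 1, where 1 is 4 degrees, then the opening, from 0 (shut) to 1 (fully open). In form: [[[dx, dy, dz], [wx, wy, wz], fingers], ...]. A call has exactly 5 rows; each row shifts and turns the commanded pose from where the row before left it; what a row does not reach is not made up. A row lasts 1/12 s, in which the tool goes at most 41.7 mm and 7.16 degrees, less where a joint would pass 70% of its speed; a pose out of reach is approached as far as the arm can. A call with a number of a shift or a turn outside -1 to 1 is refused whole. A call with a gripper value outside its range is refused whole. The fingers move at their own pace and stop on an object; "squeeze" is the grip in N (left out, the last holds). Time passes only in rows, so rows that do not move let the fingers close, or fill a call up. It gives the time, the measured TCP pose, the force and the opening at its end, in the units of the state.
- read_state(): the state, without advancing time (a new reading comes with each control period).
- camera(name): name is "scene" or "top"; returns a dict with "frame" (480x640x3 uint8, red, green, blue), "intrinsics" (3x3 intrinsics, pixels), "dist_coeffs" ([k1, k2, p1, p2, k3] as OpenCV has them; the pictures are not rectified), "R" (3x3) and "t" (3): a world point X has camera coordinates R X + t. Camera axes: x right, y down, z forward; pixel columns grow to the right and rows downward; lengths in m; the calibration is good to about 2 mm. A picture is of the moment at which its call begins. There is no depth.
- hand_in(): hands the job in, once; it reports no verdict.
The state is a dict: "time_s": time; "q": joint angles; "joint_velocities": joint speeds; "joint_torque": joint torques, N m; "ee_pos": TCP position; "eef_rot": TCP orientation; "contact_force": force on the tool from outside, world axes, zero at the start; "wrist_torque": the same for the moment, N m; "grip_width": finger opening in m.
Only numpy, scipy, OpenCV 4.12 (cv2) and the standard library are available. Lean on these libraries where they do the work, as an engineer would, in place of code of your own. Each camera call takes 0.05 s, during which the arm holds its last target.

## Working session

There is one attempt and no reset: what is moved stays moved. The work goes in short steps, Python scripts to look and compute and a tool call to move; the robot and the scene stay as the last step left them, time stands still between calls to the robot, and variables do not carry over. Pictures are saved under pics/ and viewed, and the job is handed in when it is done.

Besides the shell and the picture viewer there is one more tool, called as name(argument=value, ...) on one line, values as JSON. carry_out: Moves the arm, as the interface text tells. Scaled input: -1 to 1 covers 2.5 cm each way for a shift and 4 degrees each way for a turn. Its arguments: {"type":"object","properties":{"rows":{"type":"array","items":{"type":"array"}},"squeeze":{"type":"number"}},"required":["rows"]}

```bash
mkdir -p pics; ls
cat > h.py <<'E'
from workcell import *
import numpy as np, cv2, json
def snap(name,fn=None):
    c=camera(name)
    if fn: cv2.imwrite('pics/'+fn,c['frame'][:,:,::-1])
    return c
def proj(c,P):
    P=np.atleast_2d(np.array(P,float)); r,_=cv2.Rodrigues(np.array(c['R']))
    return cv2.projectPoints(P,r,np.array(c['t'],float),np.array(c['intrinsics']),np.array(c['dist_coeffs'],float))[0][:,0]
def back(c,uv,z):
    uv=np.array(uv,float).reshape(-1,1,2)
    n=cv2.undistortPoints(uv,np.array(c['intrinsics']),np.array(c['dist_coeffs'],float))[:,0]
    R=np.array(c['R']);C=-R.T@np.array(c['t'])
    d=np.c_[n,np.ones(len(n))]@R
    return C+d*((z-C[2])/d[:,2])[:,None]
E
python3 - <<'E'
from h import *
for n in('scene','top'):
    c=snap(n,n+'0.png'); R=np.array(c['R']);print(n,-R.T@np.array(c['t']),R.tolist())
s=read_state();print(s)
E
```

```text
pics
scene [-0.54632545  0.73230706  0.77375127] [[-0.5435361008687046, -0.8389671096927577, -0.02650841198988953], [-0.38712850165092333, 0.27857763907270966, -0.8789345949603907], [0.7447818675706038, -0.46747052084859353, -0.476205083840553]]
top [0.25436467 0.04455152 1.34302719] [[-0.029791710907068968, -0.9995512028795, -0.003137958472382806], [-0.9745239760363625, 0.029743660977717353, -0.22230234987944103], [0.22229591559789946, -0.003564751574426914, -0.9749727270312254]]
{'time_s': 0.1, 'q': array([-1.27309017,  0.47773759,  0.02236394,  1.55634212, -0.01150107,
        1.10932264, -0.08314584]), 'joint_velocities': array([-0.00076609, -0.0015128 , -0.002417  , -0.00417816, -0.00128954,
       -0.00105671,  0.0004579 ]), 'joint_torque': array([ 4.46368911e-03, -5.97765791e+01,  1.61375508e+00, -2.81955618e+01,
        1.28450379e-02,  5.16159256e-03,  2.96924362e-06]), 'ee_pos': array([0.26627287, 0.61967602, 0.23041427]), 'eef_rot': array([ 0.59087317,  0.38850335, -0.38944175, -0.59014335]), 'contact_force': array([ 1.02743483, -0.05945856, -0.72792726]), 'wrist_torque': array([ 0.04967999, -0.0673871 ,  0.01531019]), 'grip_width': 0.08535216146574626}
```

View pics/scene0.png

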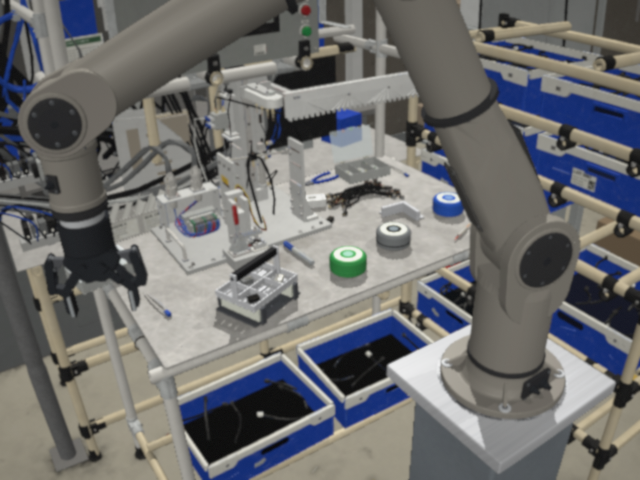

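View pics/top0.png

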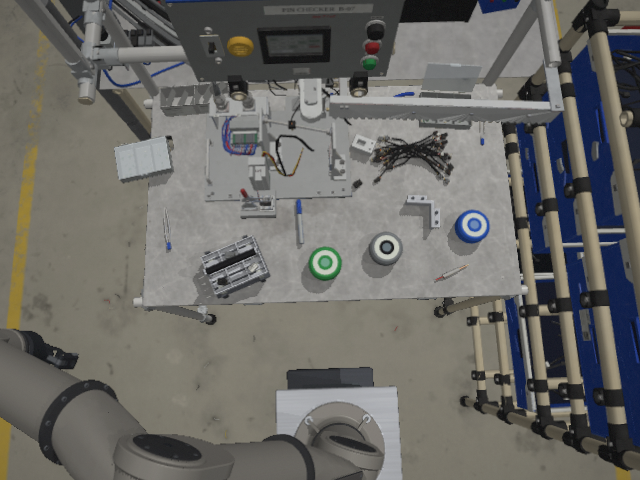

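Puck candidates in the top view are grey at (386,248), green at (325,264) and blue at (472,226). The description (grey, black lens, white ring) fits (386,248). The locator is at about (425,210) and the carrier at (235,266).

Run:
```python
from h import *
c=snap('top')
f=c['frame'][:,:,::-1]
a=cv2.resize(f[185:305,355:515],None,fx=5,fy=5,interpolation=cv2.INTER_CUBIC)
cv2.imwrite('pics/c1.png',a)
a=cv2.resize(f[225:305,190:290],None,fx=7,fy=7,interpolation=cv2.INTER_CUBIC)
cv2.imwrite('pics/c2.png',a)
print(back(c,[[386,248]],.04),back(c,[[435,205]],.03),back(c,[[235,266]],.1))
```

```text
[[ 0.51176442 -0.14587746  0.04      ]] [[ 0.63121966 -0.29111828  0.03      ]] [[0.464757   0.25150412 0.1       ]]
```

View pics/c1.png

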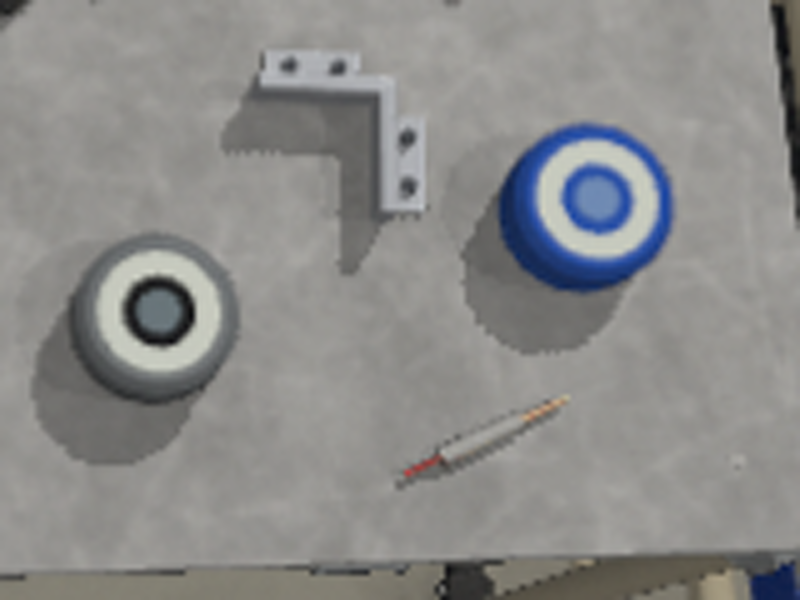

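View pics/c2.png

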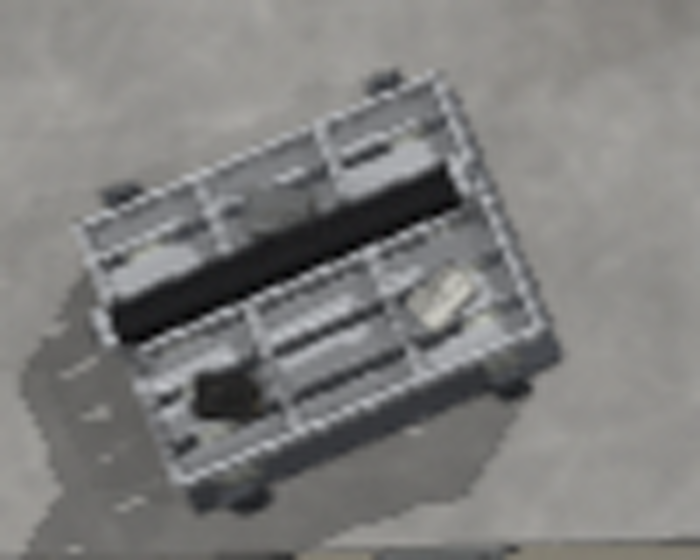

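Run:
```python
from h import *
c=snap('top')
f=c['frame'][:,:,::-1]
cv2.imwrite('pics/c3.png',cv2.resize(f[188:238,398:448],None,fx=12,fy=12,interpolation=cv2.INTER_CUBIC))
d=snap('scene')
g=d['frame'][:,:,::-1]
cv2.imwrite('pics/c4.png',cv2.resize(g[190:260,365:475],None,fx=7,fy=7,interpolation=cv2.INTER_CUBIC))
cv2.imwrite('pics/c5.png',cv2.resize(g[240:330,205:305],None,fx=6,fy=6,interpolation=cv2.INTER_CUBIC))
```

```text
(no output)
```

View pics/c3.png

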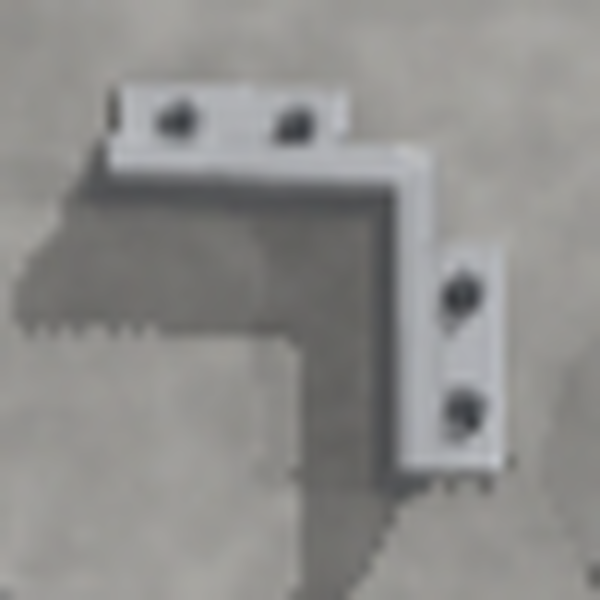

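View pics/c4.png

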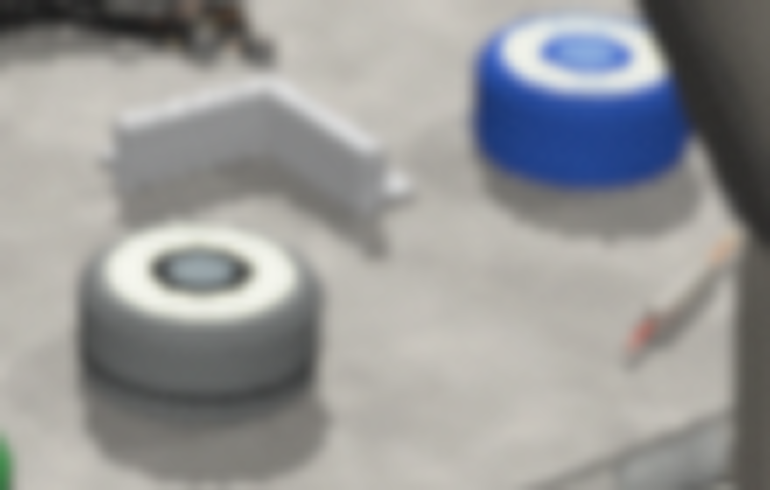

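View pics/c5.png

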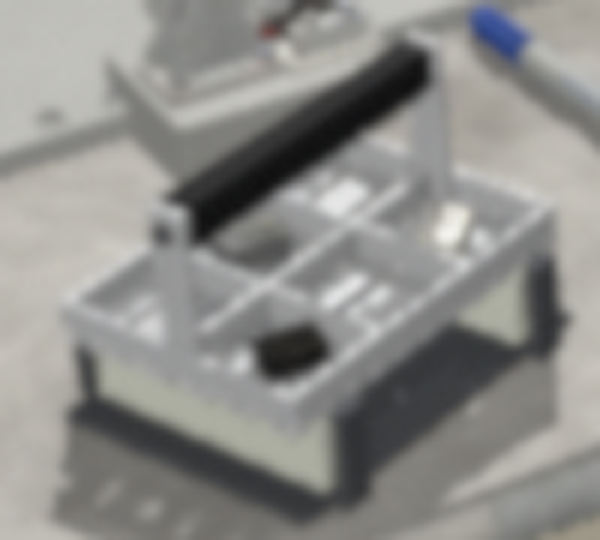

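```bash
cat > m.py <<'E'
from h import *
from scipy.optimize import least_squares
def px(p,o,s): return (np.array(p,float)+.5)/s-.5+np.array(o)
def place(p,M): 
    ca,sa=np.cos(p[2]),np.sin(p[2]); M=np.array(M,float)
    return np.c_[p[0]+ca*M[:,0]-sa*M[:,1],p[1]+sa*M[:,0]+ca*M[:,1],M[:,2]]
def fit(obs,p0):
    f=lambda p:np.concatenate([(proj(c,place(p,M))-u).ravel() for c,M,u in obs])
    r=least_squares(f,p0,loss='soft_l1'); return r.x,f(r.x)
E
python3 - <<'E'
from m import *
c=snap('top');d=snap('scene')
r2=2**.5
ci=45*r2; co=ci+10*r2
e=lambda b,n,s:(b-n/r2, s*n/r2)
L=np.array([[co,0,30],[ci,0,30],[*e(co,78,1),30],[*e(ci,68,1),30],[*e(ci,68,-1),30],[*e(co,78,-1),30]])/1e3
ut=px([[433,150],[398,187],[110,145],[110,177],[402,468],[437,468]],[398,188],12)
us=px([[268,92],[118,125],[382,155]],[365,190],7)
p0=[.57,-.25,-.8]
for name,o in(('both',[(c,L,ut),(d,L[[1,3,4]],us)]),('top',[(c,L,ut)])):
    p,res=fit(o,p0);print('loc',name,p,np.degrees(p[2]),res.reshape(-1,2).round(1).tolist())
# puck ring
for n,k,box in(('top',c,(365,410,228,270)),('scene',d,(375,412,218,250))):
    f=k['frame'].astype(int);x0,x1,y0,y1=box
    m=np.zeros(f.shape[:2],np.uint8);m[y0:y1,x0:x1]=(f[y0:y1,x0:x1].min(2)>(195 if n=='top' else 195))*255
    cs=cv2.findContours(m,cv2.RETR_EXTERNAL,cv2.CHAIN_APPROX_NONE)[0];q=max(cs,key=cv2.contourArea)
    E=cv2.fitEllipse(q);print(n,E,back(k,[E[0]],.04))
B=np.array([[0,150,35+17]])
C=np.array([[55,75,52],[55,-75,52],[-55,-75,52],[-55,75,52],[8,67.5,109],[8,-67.5,109],[-8,-67.5,109],[-8,67.5,109]])/1e3
ut=px([[78,222],[440,72],[548,330],[180,480],[115,302],[445,165],[462,203],[130,342]],[190,225],7)
p,res=fit([(c,C,ut)],[.46,.25,.35]);print('car',p,np.degrees(p[2]),res.reshape(-1,2).round(1).tolist())
us=px([[72,305],[300,420],[548,208]],[205,240],6)
p,res=fit([(c,C,ut),(d,C[[0,3,2]],us)],p);print('car',p,np.degrees(p[2]),res.reshape(-1,2).round(1).tolist())
E
```

```text
loc both [ 0.59472159 -0.23152356 -0.8522073 ] -48.82788154866856 [[0.6, -0.1], [-0.1, 0.1], [-0.5, -0.7], [-0.5, 0.1], [-0.0, 0.4], [0.7, 0.6], [-0.3, -0.6], [1.2, 0.4], [-2.0, -0.4]]
loc top [ 0.59495477 -0.23149786 -0.85058167] -48.73473985712673 [[0.5, -0.2], [-0.1, 0.0], [-0.5, -0.8], [-0.5, 0.0], [-0.0, 0.3], [0.7, 0.5]]Traceback (most recent call last):
  File "<stdin>", line 16, in <module>
ValueError: max() iterable argument is empty
```

Run:
```python
from m import *
c=snap('top');d=snap('scene')
for n,k,box in(('top',c,(365,410,228,270)),('scene',d,(375,412,218,250))):
    f=k['frame'].astype(int);x0,x1,y0,y1=box
    g=f[y0:y1,x0:x1].min(2); print(np.percentile(g,[50,80,90,97,100]))
    m=np.zeros(f.shape[:2],np.uint8);m[y0:y1,x0:x1]=(g>165 )*255
    cs=cv2.findContours(m,cv2.RETR_EXTERNAL,cv2.CHAIN_APPROX_NONE)[0];q=max(cs,key=cv2.contourArea)
    E=cv2.fitEllipse(q);print(n,E,back(k,[E[0]],.04))
C=np.array([[55,75,52],[55,-75,52],[-55,-75,52],[-55,75,52],[8,67.5,109],[8,-67.5,109],[-8,-67.5,109],[-8,67.5,109]])/1e3
ut=px([[78,222],[440,72],[548,330],[180,480],[115,302],[445,165],[462,203],[130,342]],[190,225],7)
p,res=fit([(c,C,ut)],[.46,.25,.35]);print('car',p,np.degrees(p[2]),res.reshape(-1,2).round(1).tolist())
us=px([[72,305],[300,420],[548,208]],[205,240],6)
p,res=fit([(c,C,ut),(d,C[[0,3,2]],us)],p);print('car',p,np.degrees(p[2]),res.reshape(-1,2).round(1).tolist())
```

```text
[136. 151. 187. 190. 191.]
top ((386.3289489746094, 246.7827911376953), (22.713499069213867, 23.703710556030273), 122.96044158935547) [[ 0.51508539 -0.1469702   0.04      ]]
[130. 181. 216. 230. 237.]
scene ((392.82366943359375, 226.42723083496094), (16.92979621887207, 36.089996337890625), 96.22284698486328) [[ 0.52400411 -0.1533324   0.04      ]]
car [0.47805498 0.26161541 0.3743162 ] 21.446738441535214 [[-0.0, 0.0], [0.4, -0.1], [0.2, 0.3], [-0.1, 1.1], [-1.4, 0.1], [0.8, -0.8], [0.7, -0.6], [-1.3, 0.1]]
car [0.47748193 0.2616956  0.38082919] 21.819905303627216 [[-0.1, 0.4], [0.2, -0.0], [0.2, 0.2], [0.0, 1.4], [-1.4, 0.5], [0.7, -0.7], [0.6, -0.5], [-1.3, 0.5], [-1.2, -0.5], [-0.7, -3.3], [2.1, -0.7]]
```

```bash
cat >> m.py <<'E'
from scipy.spatial.transform import Rotation as Ro
def target(yaw,ref):
    """down-pointing tool with jaw axis at yaw (deg); nearest half-turn to ref Rotation; rotvec deg"""
    out=[]
    for k in(0,180):
        a=np.radians(yaw+k);x=np.array([np.cos(a),np.sin(a),0]);y=np.array([0,0,-1.]);z=np.cross(x,y)
        T=Ro.from_matrix(np.c_[x,y,z]); out.append(np.degrees((T*ref.inv()).as_rotvec()))
    return out
E
python3 - <<'E'
from m import *
s=read_state();r=Ro.from_quat(s['eef_rot']);M=r.as_matrix();print(M.round(4).tolist(), np.degrees(np.arctan2(M[1,0],M[0,0])))
print(target(-48.8+90,r),target(21.6,r))
c=snap('top')
for u,z in(([325,263],.04),([472,226],.04),([258,217],0),([298,242],0),([276,217],.03),([242,217],.03),([348,195],.02)):print(u,back(c,[u],z).round(3))
ov=c['frame'][:,:,::-1].copy()
t=np.linspace(0,2*np.pi,200)
for (x,y,z,R) in((.515,-.147,.04,.045),(.515,-.147,0,.045),(.595,-.2315,.0,.045)):
    for p in proj(c,np.c_[x+R*np.cos(t),y+R*np.sin(t),0*t+z]): cv2.circle(ov,tuple(np.round(p).astype(int)),0,(0,0,255),-1)
cv2.imwrite('pics/ov.png',cv2.resize(ov[185:305,355:515],None,fx=5,fy=5,interpolation=cv2.INTER_NEAREST))
E
```

```text
[[0.3948, -0.0, -0.9188], [0.9188, -0.0001, 0.3948], [-0.0001, -1.0, -0.0]] 66.7472454122699
[array([ 5.96903036e-03, -4.15630526e-03, -2.55472454e+01]), array([5.69679180e-03, 8.18138253e-03, 1.54452754e+02])] [array([ 5.26693376e-03, -5.20296565e-03, -4.51472454e+01]), array([6.46070958e-03, 6.54014109e-03, 1.34852754e+02])]
[325, 263] [[0.476 0.02  0.04 ]]
[472, 226] [[ 0.566 -0.385  0.04 ]]
[258, 217] [[0.62  0.204 0.   ]]
[298, 242] [[0.544 0.093 0.   ]]
[276, 217] [[0.61  0.151 0.03 ]]
[242, 217] [[0.613 0.245 0.03 ]]
[348, 195] [[ 0.671 -0.051  0.02 ]]
```

View pics/ov.png

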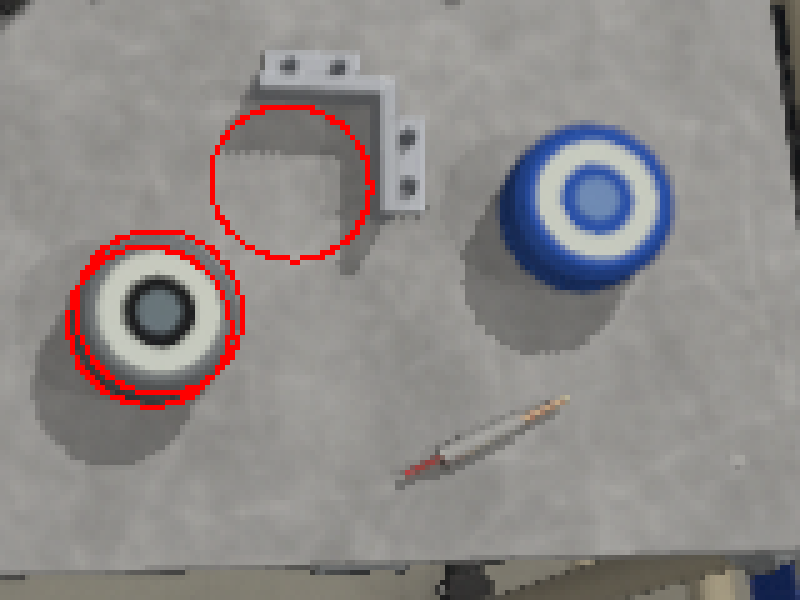

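carry_out(rows=[[[0.6,-1,0],[0,0,-0.2],0.47],[[0.6,-1,0],[0,0,-0.2],0.47],[[0.6,-1,0],[0,0,-0.2],0.47],[[0.6,-1,0],[0,0,-0.2],0.47],[[0.6,-1,0],[0,0,-0.2],0.47]])

```text
time_s: 0.92
ee_pos: [0.342, 0.494, 0.2314]
eef_rot: [-0.604, -0.368, 0.368, 0.604]
contact_force: [1.4, 1.0, -0.4]
grip_width: 0.04
```

carry_out(rows=[[[0.6,-1,0],[0,0,-0.2],0.47],[[0.6,-1,0],[0,0,-0.2],0.47],[[0.6,-1,0],[0,0,-0.2],0.47],[[0.6,-1,0],[0,0,-0.2],0.47],[[0.6,-1,0],[0,0,-0.2],0.47]])

```text
time_s: 1.33
ee_pos: [0.4171, 0.369, 0.2316]
eef_rot: [-0.616, -0.347, 0.346, 0.616]
contact_force: [-0.1, -0.6, -0.4]
grip_width: 0.0401
```

carry_out(rows=[[[0.1,-1,0],[0,0,-0.2],0.47],[[0.1,-1,0],[0,0,-0.2],0.47],[[0.1,-1,0],[0,0,-0.2],0.47],[[0.1,-1,0],[0,0,-0.2],0.47],[[0.1,-1,0],[0,0,-0.2],0.47]])

```text
time_s: 1.75
ee_pos: [0.429, 0.244, 0.2315]
eef_rot: [-0.628, -0.325, 0.325, 0.628]
contact_force: [0.2, 0.5, 0.0]
grip_width: 0.04
```

carry_out(rows=[[[0.1,-1,0],[0,0,-0.2],0.47],[[0.1,-1,0],[0,0,-0.2],0.47],[[0.1,-1,0],[0,0,-0.2],0.47],[[0.1,-1,0],[0,0,-0.2],0.47],[[0.1,-1,0],[0,0,-0.2],0.47]])

```text
time_s: 2.17
ee_pos: [0.4415, 0.119, 0.2316]
eef_rot: [-0.639, -0.303, 0.303, 0.639]
contact_force: [-0.1, 0.2, 0.1]
grip_width: 0.0402
```

carry_out(rows=[[[0.1,-1,0],[0,0,-0.2],0.47],[[0.1,-1,0],[0,0,-0.2],0.47],[[0.1,-1,0],[0,0,-0.2],0.47],[[0.1,-1,0],[0,0,-0.2],0.47],[[0.1,-1,-0.4],[0,0,-0.2],0.47]])

```text
time_s: 2.58
ee_pos: [0.4552, -0.0059, 0.2229]
eef_rot: [0.649, 0.282, -0.279, -0.649]
contact_force: [1.2, 0.6, 0.3]
grip_width: 0.0401
```

carry_out(rows=[[[0.1,-1,-0.8],[0,0,-0.2],0.47],[[0.1,-1,-1],[0,0,-0.2],0.47],[[0.1,-1,-1],[0,0,-0.2],0.47],[[0.1,-0.7,-1],[0,0,-0.1],0.47],[[0,0,-0.8],[0,0,0],0.47]])

```text
time_s: 3.0
ee_pos: [0.4639, -0.1013, 0.1052]
eef_rot: [0.657, 0.263, -0.263, -0.656]
contact_force: [-0.0, 0.3, -0.0]
grip_width: 0.04
```

carry_out(rows=[[[0.2,0.1,-1],[0,0,0],0.47],[[0,0,-1],[0,0,0],0.47],[[0,0,-1],[0,0,0],0.47],[[0,0,-0.5],[0,0,0],0.47],[[0,0,-0.2],[0,0,0],0.47]])

```text
time_s: 3.42
ee_pos: [0.4678, -0.0946, 0.012]
eef_rot: [-0.655, -0.264, 0.266, 0.656]
contact_force: [-0.1, -0.1, -0.6]
grip_width: 0.0402
```

Run:
```python
from m import *
print(read_state()['ee_pos'])
c=snap('top');d=snap('scene')
a=cv2.resize(c['frame'][185:305,345:505,::-1],None,fx=3,fy=3,interpolation=cv2.INTER_CUBIC)
b=cv2.resize(d['frame'][170:290,330:490,::-1],None,fx=3,fy=3,interpolation=cv2.INTER_CUBIC)
cv2.imwrite('pics/p1.png',np.vstack([a[:300],b[:300]]))
```

```text
[ 0.46784566 -0.09461701  0.01199944]
```

View pics/p1.png

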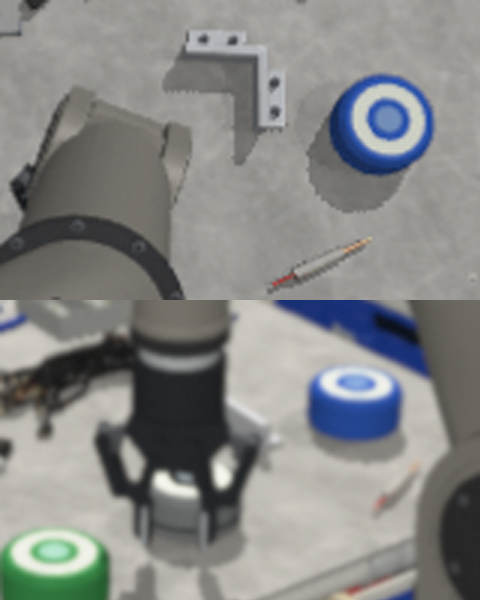

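carry_out(rows=[[[0.2,-0.22,0],[0,0,0],0.47],[[0.2,-0.22,0],[0,0,0],0.47],[[0.2,-0.22,0],[0,0,0],0.47],[[0.2,-0.22,0],[0,0,0],0.47],[[0.2,-0.22,0],[0,0,0],0.47]])

```text
time_s: 3.93
ee_pos: [0.4942, -0.1226, 0.0142]
eef_rot: [-0.655, -0.265, 0.265, 0.656]
contact_force: [-3.0, 3.0, 3.9]
grip_width: 0.0405
```

carry_out(rows=[[[0.25,-0.27,0],[0,0,0],0.47],[[0.25,-0.27,0],[0,0,0],0.47],[[0.25,-0.27,0],[0,0,0],0.47],[[0.25,-0.27,0],[0,0,0],0.47],[[0.25,-0.27,0],[0,0,0],0.47]])

```text
time_s: 4.35
ee_pos: [0.5259, -0.1567, 0.0138]
eef_rot: [-0.656, -0.265, 0.265, 0.656]
contact_force: [-4.3, 4.0, 4.2]
grip_width: 0.0399
```

carry_out(rows=[[[0.2,-0.22,0],[0,0,0],0.47],[[0.2,-0.22,0],[0,0,0],0.47],[[0.15,-0.165,0],[0,0,0],0.47],[[0.1,-0.11,0],[0,0,0],0.47],[[0,0,0],[0,0,0],0.47]])

```text
time_s: 4.77
ee_pos: [0.5423, -0.175, 0.0138]
eef_rot: [0.656, 0.265, -0.264, -0.655]
contact_force: [0.6, -0.6, 0.3]
grip_width: 0.0403
```

Run:
```python
from m import *
s=read_state();print(s['ee_pos'],s['contact_force'])
c=snap('top');d=snap('scene')
a=cv2.resize(c['frame'][185:285,345:505,::-1],None,fx=3,fy=3,interpolation=cv2.INTER_CUBIC)
b=cv2.resize(d['frame'][170:270,350:510,::-1],None,fx=3,fy=3,interpolation=cv2.INTER_CUBIC)
cv2.imwrite('pics/p2.png',np.vstack([a,b]))
```

```text
[ 0.54229378 -0.17503226  0.0138348 ] [ 0.55701534 -0.61294797  0.30867419]
```

View pics/p2.png

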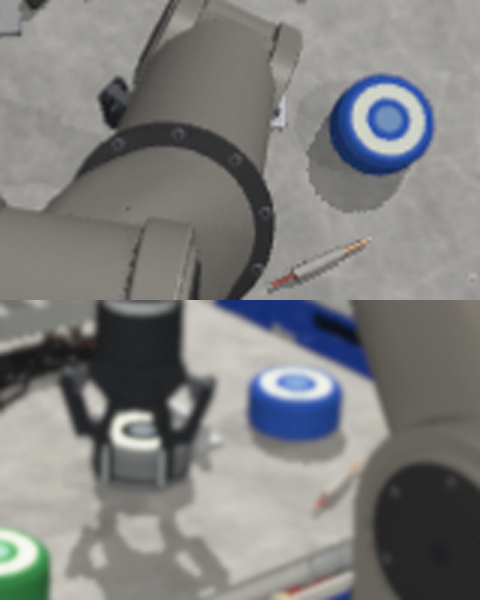

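carry_out(rows=[[[0.14,-0.15,0],[0,0,0],0.47],[[0.14,-0.15,0],[0,0,0],0.47],[[0.12,-0.13,0],[0,0,0],0.47],[[0.08,-0.09,0],[0,0,0],0.47],[[0.06,-0.07,0],[0,0,0],0.47]])

```text
time_s: 5.28
ee_pos: [0.5553, -0.1891, 0.0137]
eef_rot: [0.656, 0.265, -0.265, -0.656]
contact_force: [-1.8, 1.5, -0.9]
grip_width: 0.0401
```

carry_out(rows=[[[0.05,-0.055,0],[0,0,0],0.47],[[0.05,-0.055,0],[0,0,0],0.47],[[0.05,-0.055,0],[0,0,0],0.47],[[0.03,-0.03,0],[0,0,0],0.47],[[0,0,0],[0,0,0],0.47]])

```text
time_s: 5.7
ee_pos: [0.5597, -0.1939, 0.0138]
eef_rot: [0.656, 0.265, -0.264, -0.656]
contact_force: [-1.1, -0.1, -0.0]
grip_width: 0.0401
```

Near the expected seat; continue in small steps, watching the force.

carry_out(rows=[[[0.03,-0.033,0],[0,0,0],0.47],[[0.03,-0.033,0],[0,0,0],0.47],[[0.03,-0.033,0],[0,0,0],0.47],[[0.03,-0.033,0],[0,0,0],0.47],[[0,0,0],[0,0,0],0.47]])

```text
time_s: 6.12
ee_pos: [0.561, -0.1954, 0.0136]
eef_rot: [-0.654, -0.264, 0.266, 0.657]
contact_force: [-7.0, 4.9, 4.4]
grip_width: 0.0399
```

Run:
```python
from m import *
s=read_state();print(s['ee_pos'],s['contact_force'],s['wrist_torque'])
d=snap('scene')
cv2.imwrite('pics/p3.png',cv2.resize(d['frame'][185:245,370:450,::-1],None,fx=9,fy=9,interpolation=cv2.INTER_CUBIC))
```

```text
[ 0.56103267 -0.19537931  0.01361645] [-7.01183553  4.9287047   4.40353462] [1.06244076 1.14230775 0.03919605]
```

View pics/p3.png

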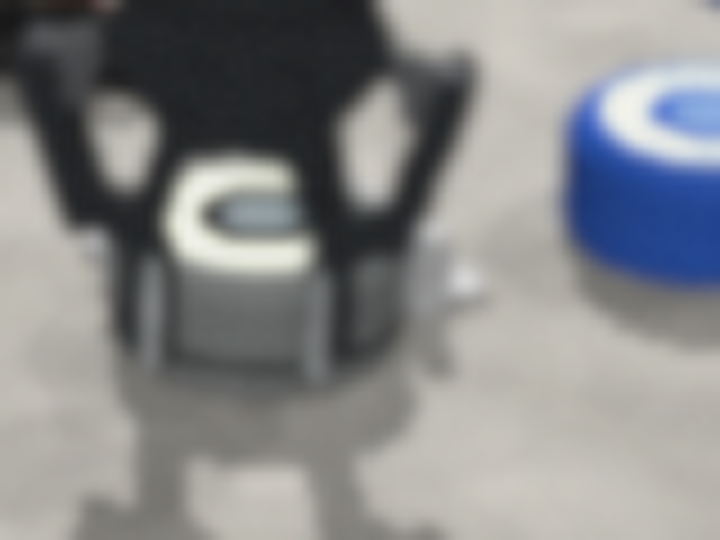

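carry_out(rows=[[[0.01,-0.025,0],[0,0,0],0.47],[[0.01,-0.025,0],[0,0,0],0.47],[[0.01,-0.025,0],[0,0,0],0.47],[[0.01,-0.025,0],[0,0,0],0.47],[[0,0,0],[0,0,0],0.47]])

```text
time_s: 6.58
ee_pos: [0.561, -0.1956, 0.0135]
eef_rot: [-0.653, -0.264, 0.266, 0.658]
contact_force: [-8.7, 10.1, 11.0]
grip_width: 0.04
```

carry_out(rows=[[[-0.07,0.08,0],[0,0,0],0.47],[[-0.07,0.08,0],[0,0,0],0.47],[[-0.15,0.17,0],[0,0,0],0.47],[[-0.4,0.43,0],[0,0,0],0.47],[[-0.5,0.55,0],[0,0,0],0.47]])

```text
time_s: 7.0
ee_pos: [0.5347, -0.168, 0.0143]
eef_rot: [0.657, 0.265, -0.263, -0.655]
contact_force: [0.0, -0.0, 0.3]
grip_width: 0.0402
```

carry_out(rows=[[[-0.3,0.3,0.6],[0,0,0],0.6],[[0,0,1],[0,0,0],0.6],[[0,0,1],[0,0,0],0.6],[[-0.5,0.5,1],[0,0,0],0.6],[[-0.7,1,1],[0,0,0],0.6]])

```text
time_s: 7.42
ee_pos: [0.4976, -0.1246, 0.1306]
eef_rot: [0.658, 0.264, -0.262, -0.655]
contact_force: [1.4, -0.1, 0.8]
grip_width: 0.0509
```

carry_out(rows=[[[-0.4,1,1],[0,0,-0.4],0.6],[[-0.2,1,1],[0,0,-0.4],0.6],[[0,1,1],[0,0,-0.4],0.6],[[0,1,0.5],[0,0,-0.4],0.6],[[0,1,0],[0,0,-0.4],0.6]])

```text
time_s: 7.83
ee_pos: [0.4835, 0.0043, 0.2199]
eef_rot: [0.673, 0.22, -0.215, -0.673]
contact_force: [0.6, 0.4, -0.8]
grip_width: 0.0511
```

Run:
```python
from m import *
s=read_state();print(s['ee_pos'],s['contact_force'])
c=snap('top');d=snap('scene')
cv2.imwrite('pics/p4.png',cv2.resize(d['frame'][185:245,370:450,::-1],None,fx=9,fy=9,interpolation=cv2.INTER_CUBIC))
t=np.linspace(0,2*np.pi,300)
cv2.imwrite('pics/p5.png',cv2.resize(c['frame'][185:245,385:465,::-1],None,fx=9,fy=9,interpolation=cv2.INTER_CUBIC))
```

```text
[0.48347796 0.00434977 0.21988836] [ 0.55070903  0.40587896 -0.80859508]
```

View pics/p4.png

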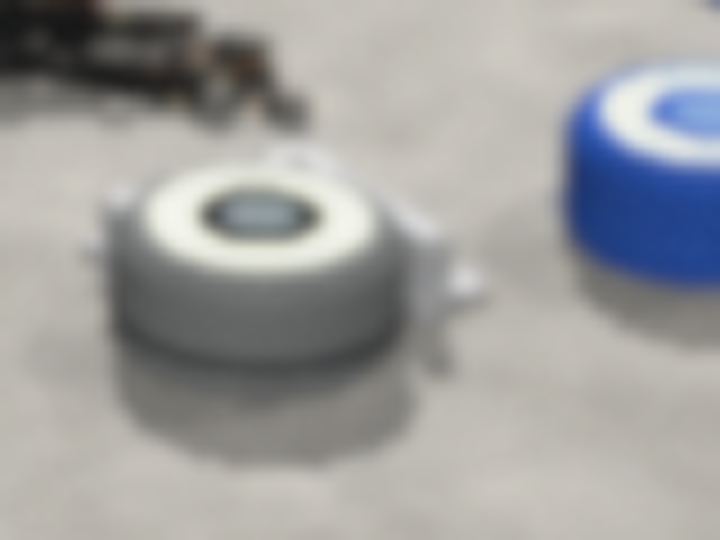

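View pics/p5.png

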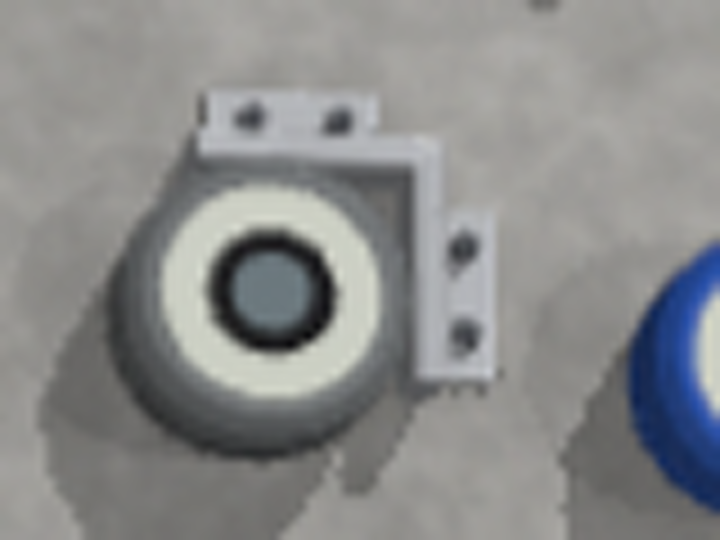

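Run:
```python
from m import *
c=snap('top')
for th in (155,165,172):
    f=c['frame'].astype(int);m=np.zeros(f.shape[:2],np.uint8);m[200:236,398:429]=(f[200:236,398:429].min(2)>th)*255
    cs=cv2.findContours(m,cv2.RETR_EXTERNAL,cv2.CHAIN_APPROX_NONE)[0];q=max(cs,key=cv2.contourArea)
    E=cv2.fitEllipse(q);print(E,back(c,[E[0]],.04))
s=read_state();print(target(21.6,Ro.from_quat(s['eef_rot']))[0]/4,(np.array([.478,.2616,.16])-s['ee_pos'])/.025)
```

```text
((414.5583801269531, 216.95050048828125), (22.396142959594727, 23.723299026489258), 115.2297592163086) [[ 0.59600288 -0.22950984  0.04      ]]
((414.65283203125, 216.92633056640625), (22.14066505432129, 23.57659912109375), 119.35191345214844) [[ 0.5960635 -0.2297743  0.04     ]]
((414.6194152832031, 216.9276580810547), (21.913482666015625, 23.503520965576172), 118.53033447265625) [[ 0.5960625  -0.22968226  0.04      ]]
[-0.00817327  0.03405075 -3.64043461] [-0.1527282  10.25388666 -2.27554544]
```

carry_out(rows=[[[0,1,0],[0,0,-0.4],0.8],[[0,1,0],[0,0,-0.4],0.8],[[0,1,0],[0,0,-0.4],0.8],[[0,1,0],[0,0,-0.4],0.8],[[0,1,0],[0,0,-0.4],0.8]])

```text
time_s: 8.4
ee_pos: [0.4815, 0.1279, 0.2161]
eef_rot: [0.687, 0.17, -0.169, -0.686]
contact_force: [0.2, -0.2, 0.6]
grip_width: 0.0684
```

carry_out(rows=[[[0,1,0],[0,0,-0.4],0.8],[[0,1,0],[0,0,-0.4],0.8],[[0,1,0],[0,0,-0.4],0.8],[[0,1,-0.5],[0,0,-0.4],0.8],[[-0.15,1,-0.5],[0,0,0],0.8]])

```text
time_s: 8.82
ee_pos: [0.4793, 0.2533, 0.1915]
eef_rot: [-0.695, -0.132, 0.13, 0.695]
contact_force: [-0.5, -0.3, 0.1]
grip_width: 0.0679
```

carry_out(rows=[[[0,0.25,-0.6],[0,0,0],0.8],[[0,0,-0.5],[0,0,0],0.8],[[0,0,0],[0,0,0],0.8],[[0,0,0],[0,0,0],0.8],[[0,0,0],[0,0,0],0.8]])

```text
time_s: 9.23
ee_pos: [0.4784, 0.2585, 0.1644]
eef_rot: [0.695, 0.132, -0.131, -0.695]
contact_force: [0.2, -0.2, 0.2]
grip_width: 0.0684
```

Run:
```python
from m import *
s=read_state();print(s['ee_pos'],s['contact_force'],target(21.6,Ro.from_quat(s['eef_rot']))[0]/4)
c=snap('top');d=snap('scene')
a=cv2.resize(c['frame'][215:305,190:300,::-1],None,fx=4,fy=4,interpolation=cv2.INTER_CUBIC)
b=cv2.resize(d['frame'][215:325,205:315,::-1],None,fx=4,fy=4,interpolation=cv2.INTER_CUBIC)
b=cv2.resize(d['frame'][205:330,195:315,::-1],None,fx=5,fy=5,interpolation=cv2.INTER_CUBIC)[:600]
cv2.imwrite('pics/g1.png',b);cv2.imwrite('pics/g2.png',a)
```

```text
[0.47842863 0.25846175 0.16437002] [ 0.16134623 -0.23249894  0.20429871] [0.00104926 0.01373085 0.04254153]
```

View pics/g1.png

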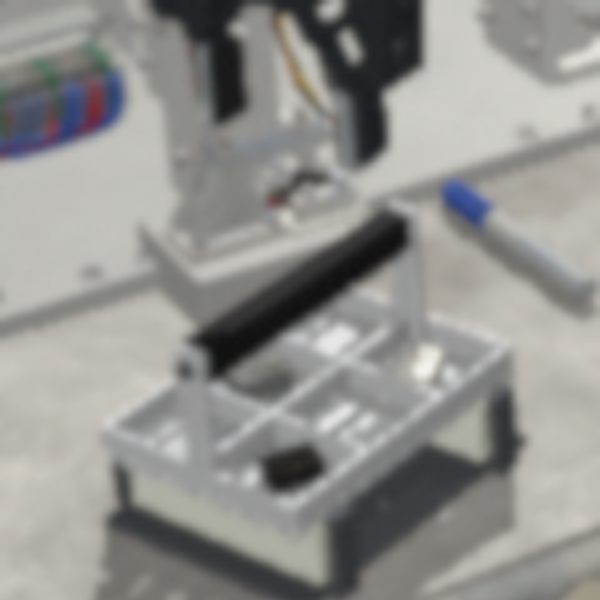

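View pics/g2.png

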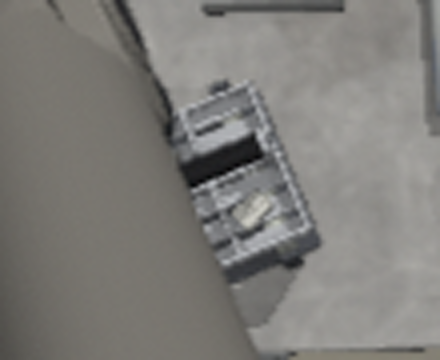

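Run:
```python
from m import *
d=snap('scene')
p=[.478,.2616,np.radians(21.6)]
M=np.array([[0,0,99],[8,67.5,109],[-8,67.5,109],[-8,67.5,89],[8,-67.5,109],[-8,-67.5,109],[-8,-67.5,89],[-55,75,52],[-55,-75,52],[55,75,52]])/1e3
q=proj(d,place(p,M)); ov=cv2.resize(d['frame'][205:330,195:315,::-1],None,fx=5,fy=5,interpolation=cv2.INTER_CUBIC)[:600].copy()
for u in q: cv2.circle(ov,tuple(int(v) for v in np.round((u-[195,205]+.5)*5-.5)),3,(0,0,255),-1)
cv2.imwrite('pics/g3.png',ov)
```

```text
(no output)
```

View pics/g3.png

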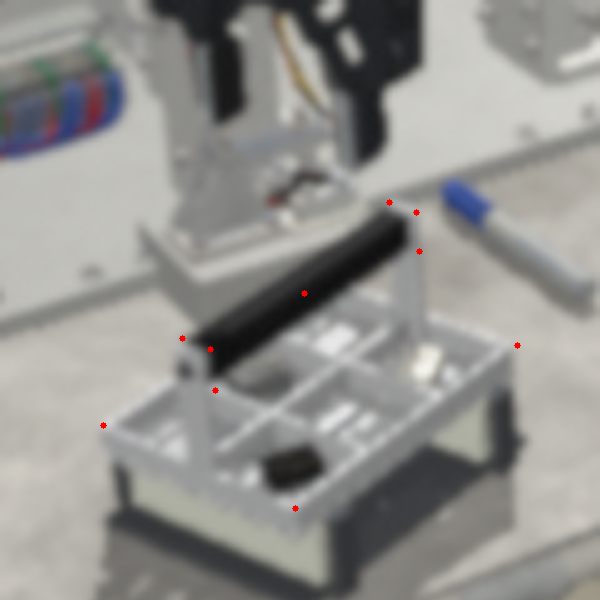

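carry_out(rows=[[[0,0.12,-0.8],[0,0,0],0.8],[[0,0,-0.8],[0,0,0],0.8],[[0,0,-0.8],[0,0,0],0.8],[[0,0,-0.6],[0,0,0],0.8],[[0,0,-0.3],[0,0,0],0.8]])

```text
time_s: 9.8
ee_pos: [0.477, 0.2621, 0.0801]
eef_rot: [0.695, 0.132, -0.133, -0.694]
contact_force: [0.3, 0.2, -0.8]
grip_width: 0.0684
```

carry_out(rows=[[[0,0,-0.1],[0,0,0],0.5],[[0,0,0],[0,0,0],0.4],[[0,0,0],[0,0,0],0.3],[[0,0,0],[0,0,0],0.25],[[0,0,0],[0,0,0],0.22]], squeeze=60)

```text
time_s: 10.22
ee_pos: [0.4781, 0.263, 0.0798]
eef_rot: [-0.694, -0.133, 0.132, 0.695]
contact_force: [0.3, 0.6, -0.9]
grip_width: 0.0186
```

carry_out(rows=[[[0,0,0],[0,0,0],0.2],[[0,0,0],[0,0,0],0.19],[[0,0,0],[0,0,0],0.17],[[0,0,0],[0,0,0],0.1],[[0,0,0],[0,0,0],0.0]], squeeze=80)

```text
time_s: 10.63
ee_pos: [0.4784, 0.2632, 0.0798]
eef_rot: [-0.694, -0.133, 0.132, 0.695]
contact_force: [1.0, 0.0, 6.4]
grip_width: 0.0149
```

carry_out(rows=[[[0,0,0],[0,0,0],0.0],[[0,0,0],[0,0,0],0.0],[[0,0,0.05],[0,0,0],0.0],[[0,0,0.1],[0,0,0],0.0],[[0,0,0.1],[0,0,0],0.0]])

```text
time_s: 11.05
ee_pos: [0.4762, 0.262, 0.0843]
eef_rot: [0.695, 0.131, -0.133, -0.694]
contact_force: [0.8, -0.5, -5.1]
grip_width: 0.015
```

carry_out(rows=[[[0,0,0.15],[0,0,0],0.0],[[0,0,0.25],[0,0,0],0.0],[[0,0,0.35],[0,0,0],0.0],[[0,0,0.45],[0,0,0],0.0],[[0,0,0.45],[0,0,0],0.0]])

```text
time_s: 11.47
ee_pos: [0.4775, 0.2626, 0.1275]
eef_rot: [-0.695, -0.132, 0.132, 0.695]
contact_force: [1.0, -0.0, -5.1]
grip_width: 0.0149
```

carry_out(rows=[[[0,0,0.45],[0,0,0],0.0],[[0,0,0.45],[0,0,0],0.0],[[0,0,0.45],[0,0,0],0.0],[[0,-0.1,0.35],[0,0,0],0.0],[[0,-0.2,0.2],[0,0,0],0.0]])

```text
time_s: 11.88
ee_pos: [0.4779, 0.2559, 0.1755]
eef_rot: [-0.694, -0.133, 0.132, 0.695]
contact_force: [0.6, 0.2, -5.8]
grip_width: 0.0145
```

Run:
```python
from m import *
s=read_state();print(s['ee_pos'],s['contact_force'],s['wrist_torque'],s['grip_width'],target(21.6,Ro.from_quat(s['eef_rot']))[0])
d=snap('scene')
cv2.imwrite('pics/l1.png',cv2.resize(d['frame'][180:330,195:335,::-1],None,fx=4,fy=4,interpolation=cv2.INTER_CUBIC))
```

```text
[0.47793693 0.25590582 0.17551528] [ 0.59434025  0.17325581 -5.82790543] [ 0.02110337 -0.02400801 -0.01705335] 0.014493698617265124 [-0.09271613  0.09670345 -0.00858597]
```

View pics/l1.png

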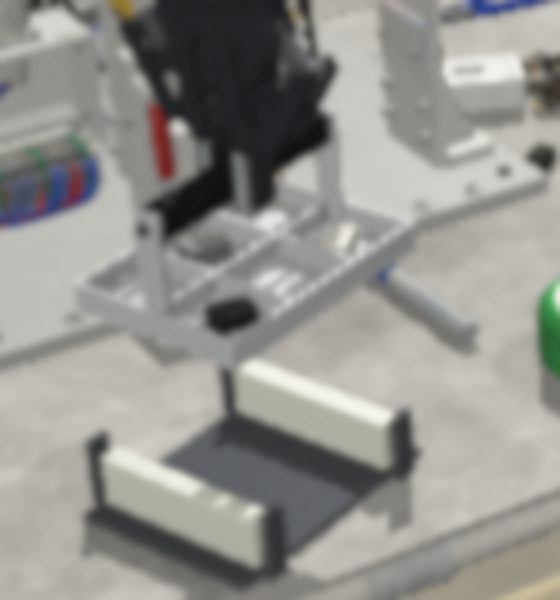

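carry_out(rows=[[[0,-0.35,0],[0,0,0],0.0],[[0,-0.5,0],[0,0,0],0.0],[[0,-0.6,0],[0,0,0],0.0],[[0,-0.7,0],[0,0,0],0.0],[[0,-0.8,0],[0,0,0],0.0]])

```text
time_s: 12.35
ee_pos: [0.4769, 0.1793, 0.1731]
eef_rot: [0.695, 0.132, -0.133, -0.694]
contact_force: [0.9, 0.9, -5.4]
grip_width: 0.0148
```

carry_out(rows=[[[0,-0.8,0],[0,0,0],0.0],[[0,-0.8,0],[0,0,0],0.0],[[0,-0.8,0],[0,0,0],0.0],[[0,-0.8,0],[0,0,0],0.0],[[0.1,-0.8,0],[0,0,0],0.0]])

```text
time_s: 12.77
ee_pos: [0.4785, 0.0784, 0.1732]
eef_rot: [0.695, 0.131, -0.132, -0.695]
contact_force: [0.5, 0.8, -4.2]
grip_width: 0.0148
```

carry_out(rows=[[[0.2,-0.8,0],[0,0,0],0.0],[[0.3,-0.8,0],[0,0,0],0.0],[[0.3,-0.8,0],[0,0,0],0.0],[[0.3,-0.8,0],[0,0,0],0.0],[[0.3,-0.8,0],[0,0,0],0.0]])

```text
time_s: 13.18
ee_pos: [0.5139, -0.0214, 0.1733]
eef_rot: [0.695, 0.131, -0.132, -0.695]
contact_force: [0.4, -0.5, -4.7]
grip_width: 0.015
```

carry_out(rows=[[[0.35,-0.8,0],[0,0,0],0.0],[[0.35,-0.8,0],[0,0,0],0.0],[[0.4,-0.8,0],[0,0,0],0.0],[[0.4,-0.7,0],[0,0,0],0.0],[[0.4,-0.6,0],[0,0,0],0.0]])

```text
time_s: 13.6
ee_pos: [0.5611, -0.1146, 0.1732]
eef_rot: [0.695, 0.131, -0.132, -0.695]
contact_force: [-0.2, -0.2, -4.9]
grip_width: 0.015
```

carry_out(rows=[[[0.3,-0.7,0],[0,0,0],0.0],[[0.3,-0.7,0],[0,0,0],0.0],[[0.25,-0.7,0],[0,0,0],0.0],[[0.2,-0.7,0],[0,0,0],0.0],[[0.15,-0.6,0],[0,0,0],0.0]])

```text
time_s: 14.02
ee_pos: [0.5909, -0.1991, 0.173]
eef_rot: [0.695, 0.131, -0.132, -0.695]
contact_force: [0.1, 0.9, -3.9]
grip_width: 0.0147
```

carry_out(rows=[[[0.1,-0.5,0],[0,0,0],0.0],[[0.05,-0.35,-0.1],[0,0,0],0.0],[[0,-0.2,-0.1],[0,0,0],0.0],[[0,-0.1,-0.1],[0,0,0],0.0],[[0,0,0],[0,0,0],0.0]])

```text
time_s: 14.43
ee_pos: [0.5953, -0.2248, 0.1653]
eef_rot: [-0.694, -0.131, 0.133, 0.695]
contact_force: [-0.1, 0.4, -4.8]
grip_width: 0.0146
```

carry_out(rows=[[[0,0,0],[0,0,0],0.0],[[0,0,0],[0,0,0],0.0],[[0,0,0],[0,0,0],0.0],[[0,0,0],[0,0,0],0.0],[[0,0,0],[0,0,0],0.0]])

```text
time_s: 14.85
ee_pos: [0.5964, -0.2244, 0.1665]
eef_rot: [-0.695, -0.133, 0.132, 0.695]
contact_force: [0.8, 0.4, -5.8]
grip_width: 0.0148
```

Run:
```python
from m import *
s=read_state();print(s['ee_pos'],s['contact_force'],s['wrist_torque'],s['grip_width'],target(21.6,Ro.from_quat(s['eef_rot']))[0])
d=snap('scene');c=snap('top')
cv2.imwrite('pics/e1.png',cv2.resize(d['frame'][140:260,350:480,::-1],None,fx=5,fy=5,interpolation=cv2.INTER_CUBIC))
cv2.imwrite('pics/e2.png',cv2.resize(c['frame'][160:280,350:490,::-1],None,fx=5,fy=5,interpolation=cv2.INTER_CUBIC))
cv2.imwrite('pics/e3.png',c['frame'][:,:,::-1])
```

```text
[ 0.59639486 -0.22439404  0.16648666] [ 0.81814552  0.36309017 -5.82596635] [ 0.04112718 -0.04498637  0.04411075] 0.014791312073352473 [-0.00724331  0.01990094  0.01021818]
```

View pics/e1.png

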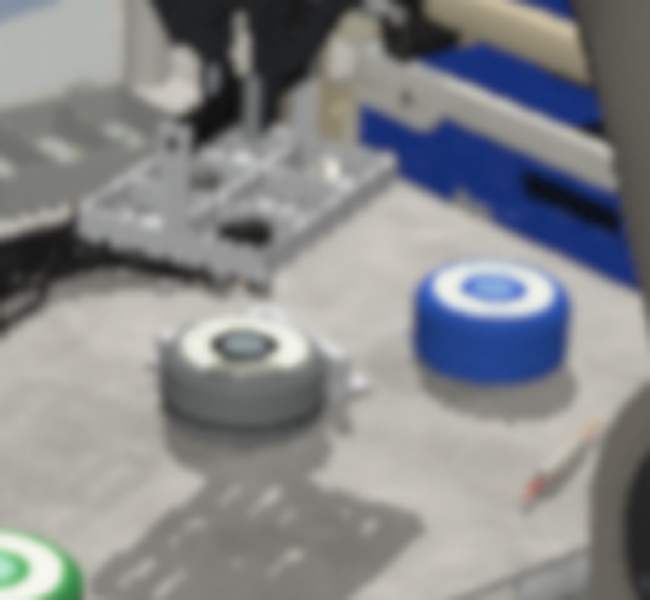

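View pics/e2.png

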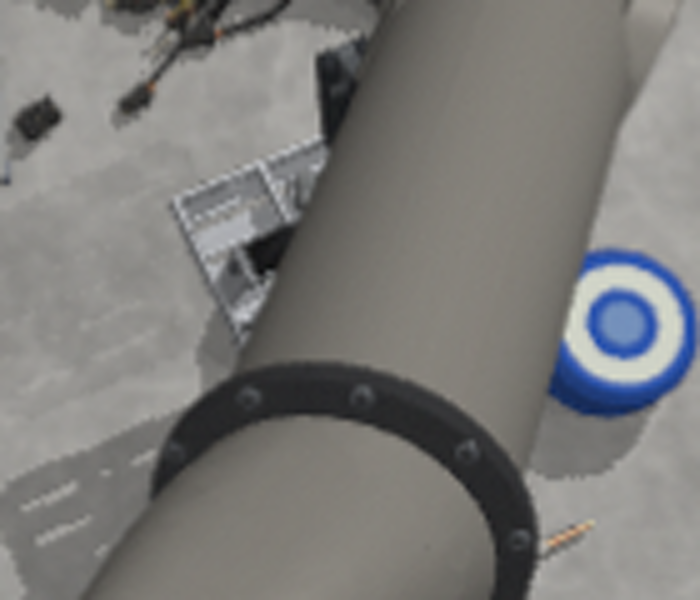

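View pics/e3.png

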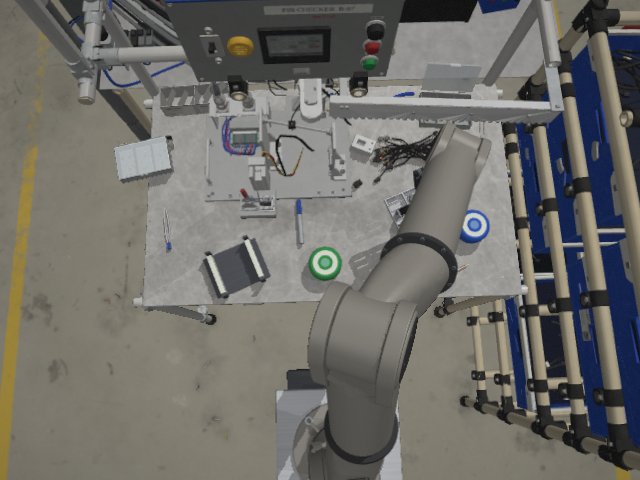

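Run:
```python
from m import *
d=snap('scene')
s=read_state();x,y,z=s['ee_pos'];print(z)
zu=z-.0448
M=np.array([[-55,75,0],[-55,-75,0],[55,75,0],[-55,75,17],[-55,-75,17],[55,75,17],[55,-75,17],[0,67.5,74],[0,-67.5,74]])/1e3
img=cv2.resize(d['frame'][140:260,350:480,::-1],None,fx=6,fy=6,interpolation=cv2.INTER_CUBIC)[:600].copy()
for off,col in(((0,0),(0,0,255)),((0,-.0014),(0,255,0))):
    P=place([x+off[0],y+off[1],np.radians(21.6)],M+[0,0,zu]); 
    for u in proj(d,P): cv2.circle(img,tuple(int(v) for v in np.round((u-[350,140]+.5)*6-.5)),2,col,-1)
t=np.linspace(0,2*np.pi,150)
for zz in(0,.04):
  for u in proj(d,np.c_[.5958+.045*np.cos(t),-.2305+.045*np.sin(t),0*t+zz]): cv2.circle(img,tuple(int(v) for v in np.round((u-[350,140]+.5)*6-.5)),1,(255,0,255),-1)
cv2.imwrite('pics/e4.png',img)
```

```text
0.16637545880527257
```

View pics/e4.png

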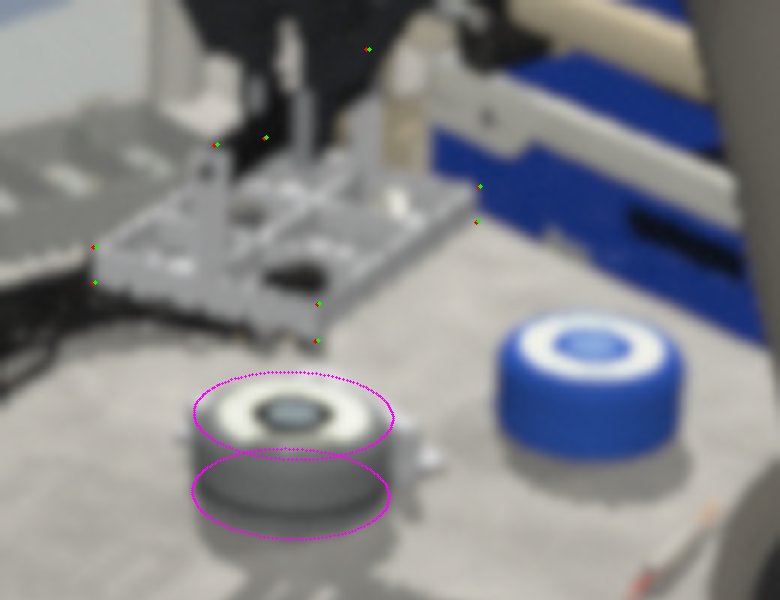

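carry_out(rows=[[[0,-0.06,-0.02],[0,0,0],0.0],[[0,-0.06,-0.02],[0,0,0],0.0],[[0,-0.06,-0.01],[0,0,0],0.0],[[0,-0.04,0],[0,0,0],0.0],[[0,0,0],[0,0,0],0.0]])

```text
time_s: 15.42
ee_pos: [0.596, -0.2309, 0.165]
eef_rot: [0.695, 0.132, -0.132, -0.695]
contact_force: [-0.7, 0.0, -4.7]
grip_width: 0.0148
```

carry_out(rows=[[[0,0,0],[0,0,0],0.0],[[0,0,0],[0,0,0],0.0],[[0,0,0],[0,0,0],0.0],[[0,0,0],[0,0,0],0.0],[[0,0,0],[0,0,0],0.0]])

```text
time_s: 15.83
ee_pos: [0.5962, -0.2303, 0.1651]
eef_rot: [-0.695, -0.132, 0.132, 0.695]
contact_force: [-0.0, -0.6, -5.8]
grip_width: 0.0147
```

carry_out(rows=[[[0,0,0],[0,0,0],0.0],[[0,0,0],[0,0,0],0.0],[[0,0,0],[0,0,0],0.0],[[0,0,0],[0,0,0],0.0],[[0,0,0],[0,0,0],0.0]])

```text
time_s: 16.25
ee_pos: [0.5962, -0.2303, 0.1651]
eef_rot: [-0.695, -0.132, 0.132, 0.695]
contact_force: [0.3, -0.4, -5.7]
grip_width: 0.0151
```

Run:
```python
from m import *
for i in range(3):
    d=snap('scene','f1.png'); s=read_state();print(s['ee_pos'],s['contact_force'].round(1),s['grip_width'],abs(s['joint_velocities']).max(),target(21.6,Ro.from_quat(s['eef_rot']))[0].round(2))
cv2.imwrite('pics/f2.png',cv2.resize(d['frame'][140:260,350:480,::-1],None,fx=5,fy=5,interpolation=cv2.INTER_CUBIC))
```

```text
[ 0.59620975 -0.23033394  0.16505208] [ 1.  -0.2 -5.5] 0.014652267046566917 0.006057856540751491 [-0.   -0.    0.05]
[ 0.59619152 -0.2303203   0.1650213 ] [ 0.1 -0.2 -5.3] 0.015182514772976417 0.0038569689427859952 [-0.   -0.    0.05]
[ 0.59620061 -0.23033459  0.16504649] [-0.  -0.2 -5.1] 0.014554278117197518 0.005209696429563064 [-0.   -0.    0.05]
```

View pics/f2.png

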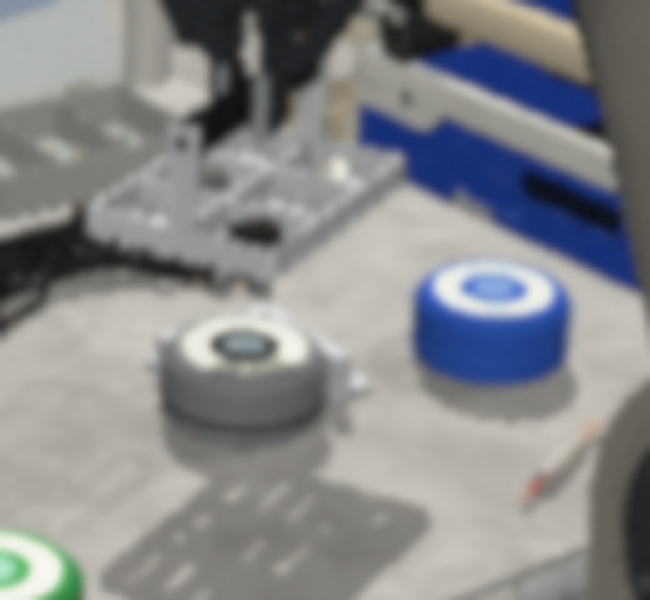

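The carrier is steady, level and centred over the seated puck, with all three connectors visible: white (338,170), black (255,230) and grey (212,180).

```bash
python3 -c "
from workcell import *
print(hand_in())"
```

```text
the job is handed in; nothing more can be done
None
```

The puck is home in the V-locator, and the arm is holding the carrier over it with about 80 mm of air. I handed the job in at about 16.5 s of the 61 s limit.

- **Puck:** I slid the grey puck home with two fingertips, without lifting it. At the end it stopped moving, and the push-back of about 13 N pointed straight back along the V's axis (131°), so both flanks were bearing. The top picture afterwards showed it against both flanks. Its measured centre, (0.596, -0.230), is within about 2 mm of the seat I worked out from the locator.
- **Carrier:** I lifted it by the bar with 80 N of grip. The last readings put the tool at (0.5962, -0.2303, 0.1650), still and level to within 0.1°. The air gap works out at about 80 mm from the lift height rather than from a direct measurement. A model overlay drawn before the last 6 mm shift matched the carrier's corners in the scene view.
- **Connectors and bystanders:** All three connectors are visible in their pockets in the last picture. The pin gauge, marker and tweezers were not touched, nor were the blue and green look-alike pucks.
- **Less certain:** The arm hid most of the carrier from the top camera at the end. Centring therefore rests on the scene camera and tool pose, to about 2 mm. While the puck was being pushed, the tool also read an upward force of up to 11 N, which means the fingers were pressing down on the puck.

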